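# Slide a module carrier under the sprung flap of a test bay

## Task

Load the blue board carrier into the test fixture: press the orange bar down with one fingertip to hold the spring-closed flap open, and with the other fingertip push the carrier along its lane, under the flap, until it is fully home against the back of the bay; then let go so that the flap springs shut in front of the tray. Only push the carrier, do not pick it up, do not let the flap touch it, and leave everything else on the bench where it is.

Things in the scene. Friction and masses are not known exactly. Their poses are not given: they have to be found in the camera images.
- fixture: Test fixture, fixed; aluminium base 8 mm thick, x -200 to +116, y -107 to +43 mm in its frame. Origin: on the bench top, under the lane's centre line, at the shut flap's front face. x points along the lane INTO the bay (push direction), y left of that, z up. Place and heading vary. Lane floor 8 mm above the bench; steel rails 6 mm high, 50 mm apart inside, x -192 to -6 mm.
- bay_stop (a point): Foot of the bay's back stop on the lane's centre line, 8 mm above the bench, at fixture x = 68 mm: the face of a white test head 60 mm high with three coloured lamps. The bay (x 6 to 68 mm, between flap and stop) has white side walls and a fixed clear roof, underside 29 mm and top 32 mm above the bench.
- flap (a joint): Orange flap and press bar, one rigid piece. Radians: 0 = shut by its spring, grows as the bar is pressed down, stop at 0.75. From 0.45 it clears the 16 mm high tray. Spring torque 0.10 N m shut, 0.23 N m at the stop (3 to 6 N on the bar); it snaps shut when let go. Shut, its lower edge is 8 mm above the lane floor: it blocks the tray but passes the carrier's neck.
- flap_hinge (a point): Point on the hinge rod's axis at the flap's front face: fixture x = 0, y = -44 mm, 32 mm above the bench. The rod (diameter 10 mm) runs along the fixture's x axis from x = -192 to +4 mm, between press bar and lane. The flap plate is 4 mm thick (x = 0 to 4 mm), 18 mm high, and reaches 71 mm from the hinge across the lane; at the stop its far corner is 82 mm above the bench.
- press_bar (a point): Centre of the press bar's top face (moves with the flap). Orange strip, rubber top, 165 mm long (fixture x -190 to -25 mm), 30 mm wide, on the hinge's -y side. Shut, it slopes up away from the hinge by 43 degrees: y -73 to -95 mm, 34 to 55 mm above the bench. At the stop it is level: y -67 to -97 mm, top 14 mm above the bench. A fingertip can slide along it.
- carrier: Blue carrier, loose on the lane, 0.1 to 0.17 kg, x into the bay, z up. Origin: underside of the tray's centre. Tray 60 mm long (x -30 to +30), 44 wide, 16 high, green board in it; neck 18 wide, 5 high (x -62 to -30); upright white handle bar x -70 to -62, 44 wide, 22 high. Home, the origin is at fixture x = 38 mm, the tray 4 mm behind the shut flap; neck and handle stay outside.
- handle_rear (a point): Centre of the rear face of the carrier's white handle bar, the face to push on; 11 mm above the carrier's underside, 70 mm behind the tray's centre. Fully home it is at fixture x = -32 mm.
- heatsink: Bystander: finned aluminium heat sink 50 x 40 x 28 mm, beside the fixture. Origin under its centre.
- capacitor: Bystander: black capacitor can, diameter 32, height 35 mm, beside the fixture. Origin under its centre.
- transformer: Bystander: small transformer 44 x 46 x 36 mm, beside the fixture. Origin under its centre.
- spare_carrier: Bystander: spare carrier of the same shape in grey with a black handle, on the bench. Origin under its tray's centre.
- screwdriver: Bystander: screwdriver, 170 mm long, lying on the bench.
- jar: Bystander: closed jar, diameter 52, height 60 mm. Origin under its centre.
- spool: Bystander: yellow spool, diameter 56, height 38 mm. Origin under its centre.

How it is judged:
By the outcome, as a careful person would: the job done as asked, in the order asked, and still so for the second after the job is handed in, with the robot touching nothing.
It also fails if it takes over 48 s, if anything falls off the work surface, if the arm or the gripper's body presses on something with over 40 N, if the wrist force passes 120 N, or if a joint passes its speed limit or range.

## Robot

A 6-joint arm with a two-finger parallel gripper is mounted at the origin on the work surface. World frame = base frame: x ahead of the robot, y to its left, z up, the work surface at z = 0. Lengths are in mm, angles in rad, forces in N, time in s.
With the tool pointing down it reaches from about 375 to 925 mm from the base axis. Payload 5.7 kg.
Tool frame: the origin (TCP) lies between the finger pads; the fingertips stand 19 mm ahead of it and the grasp point (between the pads) is the TCP; z points along the fingers, y is the direction in which the jaws open and shut (so a half turn about z gives the same grasp; the last joint's range is limited). The gripper opens to 85 mm and grips with 20 to 120 N. Pads are 22 mm wide; open, the fingers measure 114 mm over their backs; the gripper's body (76 mm by 85 mm) begins 54 mm behind the grasp point. The pads swing forward as they close: fully open they stand 13 mm farther back than shut.
Start: joints at [-1.448, 0.359, 1.51, -0, 1.272, -0.115], TCP at [141.326, -583.089, 250.267] pointing down, gripper open.
Joint ranges: [-2.97, 2.97], [-1.01, 2.36], [0.21, 2.38], [-0.96, 4.11], [0.2, 2.71], [-2.98, 2.98]. Speed limits (rad/s): [2.39, 2.39, 3.14, 3.14, 3.14, 3.14].

## Interface

Orientations are given as a rotation vector (axis times angle).
In Python, from workcell import manip, imaging, sign_off gives the robot as it stands.
- The arm moves only by the tool play_rows, never from a script. Its argument "targets" is a list of rows, each an object with "dp": the shift along the tool's x, y, z as a fraction of full scale, a list of three; "dr": the turn, a rotation vector about the tool's x, y, z as a fraction of full scale, a list of three. In form: [{"dp": [tx, ty, tz], "dr": [rx, ry, rz]}, ...]. A call has 1 to 20 rows; each row shifts and turns the pose as measured when the row begins, along the tool's axes as they then stand; what a row does not reach is not made up. Full scale, the value 1, is 1 m for a shift and 60 degrees for a turn. A row lasts 1/8 s, in which the tool goes at most 62.5 mm and 10.7 degrees, less where a joint would pass 70% of its speed; a pose out of reach is approached as far as the arm can. A call with a number of a shift or a turn outside -1 to 1 is refused whole. A call with a gripper value outside its range is refused whole. "jaw" is the closure in counts, from 0 (fully open) to 255 (shut), set as the call begins (left out, the last holds). The fingers move at their own pace and stop on an object; the grip force is fixed at half the most. Time passes only in rows, so rows that do not move let the fingers close. It gives the time, the measured TCP pose, the force and the opening at its end, in the units of the state.
- manip.get_state(): the state, without advancing time (a new reading comes with each control period).
- imaging.camera(name): name is "side" or "top"; returns the picture (384x512x3 uint8, blue, green, red); there is no depth.
- imaging.get_calibration(name): a dict with "camera_matrix" (3x3 intrinsics, pixels), "dist" ([k1, k2, p1, p2, k3] as OpenCV has them; the pictures are not rectified), "camera_from_world" (4x4, takes a point from world to camera coordinates). Camera axes: x right, y down, z forward; pixel columns grow to the right and rows downward; lengths in mm; the calibration is good to about 2 mm. A picture is of the moment at which its call begins. get_calibration takes no time and is no camera call.
- sign_off(): hands the job in, once; it reports no verdict.
Trained networks look in the newest picture that a camera, given by its name, has taken for a name from the list of things; names that differ only in an ending like _2 or _b are one class to them, and where a whole thing is asked for, a point or a joint stands for the part that bears it (a point fixed in the world has none). Each returns a list of dicts, best first, with "p" (0 to 1); they miss things now and then, are a little off and sometimes report something else, mostly with a low value. They report only what shows in the picture. A call takes as long as a camera call.
- imaging.spot_in(query, camera): "xy" ([column, row] in pixels, amid what is visible of it).
- imaging.outline_of(query, camera): "region" (384x512 bool, what is visible of it) and "xy" ([column, row] in pixels, amid what is visible of it).
The state is a dict: "time": time; "qpos": joint angles; "joint_vel": joint speeds; "effort": joint torques, N m; "tcp_pos": TCP position; "eef_rot": TCP orientation; "force": force on the tool from outside, world axes, zero at the start; "ft_torque": the same for the moment, N m; "gripper_width": finger opening in mm.
Only numpy, scipy, OpenCV 4.12 (cv2) and the standard library are available. Lean on these libraries where they do the work, as an engineer would, in place of code of your own. Each camera call takes 0.05 s, during which the arm holds its last target.

## Working session

There is one attempt and no reset: what is moved stays moved. The work goes in short steps, Python scripts to look and compute and a tool call to move; the robot and the scene stay as the last step left them, time stands still between calls to the robot, and variables do not carry over. Pictures are saved under pics/ and viewed, and the job is handed in when it is done.

Besides the shell and the picture viewer there is one more tool, called after "Emit:" as name(argument=value, ...) on one line, values as JSON. play_rows: Moves the arm, as the interface text tells. Shift numbers are shares of 1 m and turn numbers shares of 60 degrees, none past 1 either way. Its arguments: {"type":"object","properties":{"targets":{"type":"array","items":{"type":"object","properties":{"dp":{"type":"array","items":{"type":"number"}},"dr":{"type":"array","items":{"type":"number"}}}}},"jaw":{"type":"number"}},"required":["targets"]}

```bash
mkdir -p pics; ls; python3 - <<'E'
from workcell import manip, imaging
import cv2
for n in ("side","top"):
    im=imaging.camera(n); cv2.imwrite(f"pics/{n}0.png",im)
    c=imaging.get_calibration(n); print(n,c)
    for q in ("fixture","press_bar","flap","handle_rear","carrier","bay_stop","flap_hinge","spare_carrier","jar","spool","heatsink","capacitor","transformer","screwdriver"):
        try: print(q,[(d['xy'],round(d['p'],2)) for d in imaging.spot_in(q,n)][:3])
        except Exception as e: print(q,e)
s=manip.get_state(); print(s)
E
```

```text
pics
side {'camera_matrix': array([[387.41131384,   0.        , 262.44457261],
       [  0.        , 387.41131384, 196.93130888],
       [  0.        ,   0.        ,   1.        ]]), 'dist': array([0.03408479, 0.        , 0.        , 0.        , 0.        ]), 'camera_from_world': array([[-8.36471918e-01, -5.47540706e-01,  2.26694900e-02,
         5.06970597e+02],
       [-3.55738435e-01,  5.11061386e-01, -7.82474553e-01,
         2.63002928e+02],
       [ 4.16851168e-01, -6.62582399e-01, -6.22269771e-01,
         1.03823382e+03],
       [ 0.00000000e+00,  0.00000000e+00,  0.00000000e+00,
         1.00000000e+00]])}
fixture [([280.4, 195.9], 0.82)]
press_bar [([282.9, 196.9], 0.57)]
flap [([277.3, 200.4], 0.63), ([311.1, 158.2], 0.26)]
handle_rear [([267.8, 202.9], 0.79), ([281.6, 206.1], 0.6)]
carrier [([263.4, 203.0], 0.88), ([280.1, 198.5], 0.71), ([231.6, 199.4], 0.37)]
bay_stop [([283.7, 196.8], 0.8)]
flap_hinge [([279.3, 199.6], 0.82)]
spare_carrier [([241.7, 310.8], 0.84), ([200.2, 283.2], 0.3)]
jar [([265.5, 203.5], 0.48), ([231.5, 200.4], 0.29)]
spool [([198.2, 282.0], 0.9)]

[... 1304 characters left out ...]
crewdriver [([405.8, 267.0], 0.64)]
{'time': 1.5, 'qpos': array([-1.44808438e+00,  3.58787491e-01,  1.51041607e+00,  2.21960265e-05,
        1.27252012e+00, -1.15095016e-01]), 'joint_vel': array([ 0.00020133,  0.00134483,  0.00087155, -0.00066023, -0.00242561,
        0.00133019]), 'effort': array([-1.14424121e-03, -5.27583325e+01, -2.79044044e+01, -2.48719880e-04,
        1.88593018e-03, -3.87562793e-06]), 'tcp_pos': array([ 141.34049712, -583.06950573,  250.26810309]), 'eef_rot': array([-3.11928187e+00, -3.72640993e-01, -3.25398527e-05]), 'force': array([-0.82895695,  0.29992443, -0.61449101]), 'ft_torque': array([-0.01370595, -0.04437863, -0.00925626]), 'gripper_width': 85.58178464817766}
```

```bash
python3 - <<'E'
import cv2
for n in ("side","top"):
    im=cv2.imread(f"pics/{n}0.png"); cv2.imwrite(f"pics/{n}0b.png",cv2.resize(im,(768,576),interpolation=cv2.INTER_CUBIC))
im=cv2.imread("pics/top0.png")[125:285,180:380]; cv2.imwrite("pics/top0z.png",cv2.resize(im,(800,640-40*0))[:600] if 0 else cv2.resize(im,(750,600),interpolation=cv2.INTER_CUBIC))
im=cv2.imread("pics/side0.png")[110:270,180:380]; cv2.imwrite("pics/side0z.png",cv2.resize(im,(750,600),interpolation=cv2.INTER_CUBIC))
E
```

```text
(no output)
```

View pics/top0b.png

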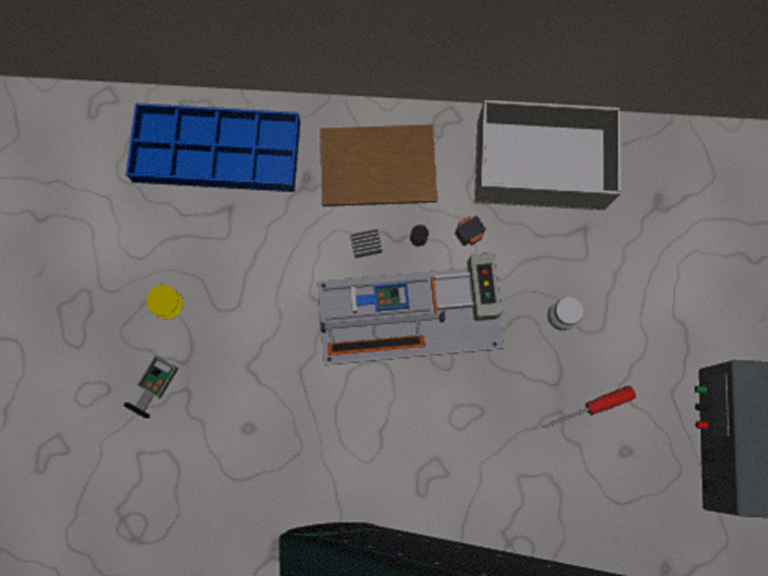

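View pics/top0z.png

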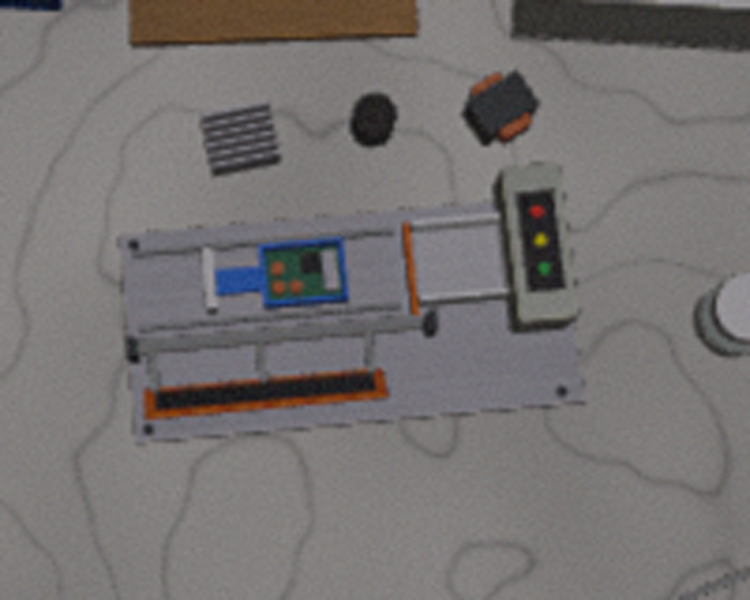

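View pics/side0b.png

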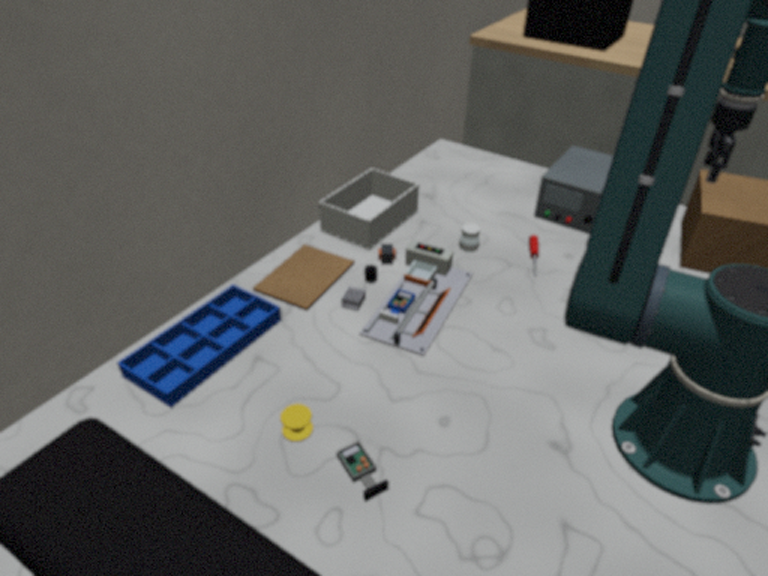

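View pics/side0z.png

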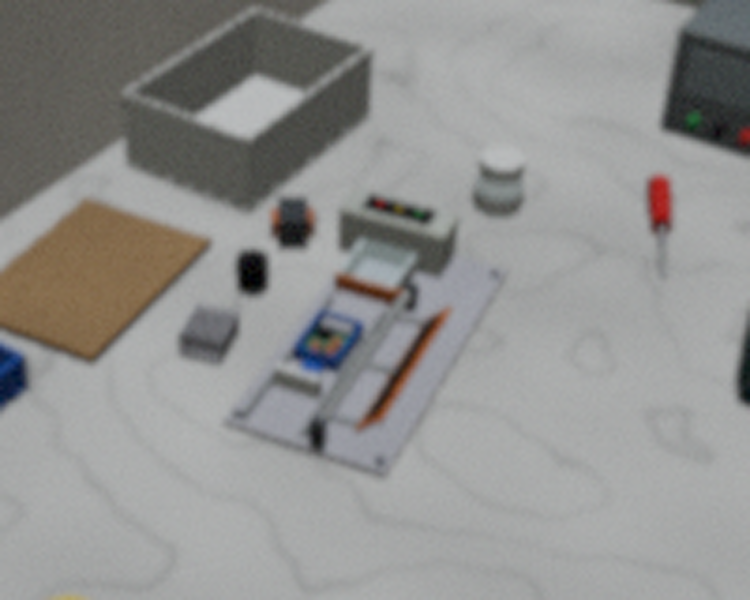

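```bash
cat > h.py <<'E'
import numpy as np, cv2
from workcell import manip, imaging
from scipy.optimize import least_squares
def proj(P,n):
    c=imaging.get_calibration(n);T=c["camera_from_world"]
    r,_=cv2.Rodrigues(T[:3,:3]); p,_=cv2.projectPoints(np.array(P,float).reshape(-1,1,3),r,T[:3,3],c["camera_matrix"],c["dist"]); return p[:,0]
def F2W(pose,P):
    x,y,t=pose; P=np.atleast_2d(np.array(P,float)); R=np.array([[np.cos(t),-np.sin(t)],[np.sin(t),np.cos(t)]])
    return np.c_[P[:,:2]@R.T+[x,y],P[:,2]]
def ray(px,n,z):
    c=imaging.get_calibration(n);T=c["camera_from_world"]
    u=cv2.undistortPoints(np.array(px,float).reshape(-1,1,2),c["camera_matrix"],c["dist"])[:,0]
    R=T[:3,:3];C=-R.T@T[:3,3]; d=np.c_[u,np.ones(len(u))]@R
    return C+d*((z-C[2])/d[:,2])[:,None]
def edges(pose,carx):
    L=[]
    def poly(p,close=True):
        p=list(p); L.append(F2W(pose,p+[p[0]] if close else p))
    def box(x0,x1,y0,y1,z): poly([(x0,y0,z),(x1,y0,z),(x1,y1,z),(x0,y1,z)])
    box(-200,116,-107,43,8)
    poly([(-190,-73,34),(-25,-73,34),(-25,-95,55),(-190,-95,55)])
    poly([(0,-20,34),(0,27,34)],False)
    box(carx-70,carx-62,-22,22,30); box(carx-30,carx+30,-22,22,24)
    box(68,70,-25,25,68)
    return L
def overlay(im,pose,carx,n,x0,y0,w,h,out,s=3.75):
    z=cv2.resize(im[y0:y0+h,x0:x0+w],None,fx=s,fy=s,interpolation=cv2.INTER_CUBIC)
    for e in edges(pose,carx):
        p=((proj(e,n)-[x0,y0]+.5)*s-.5).round().astype(int)
        cv2.polylines(z,[p],False,(255,0,255),1)
    cv2.imwrite(out,z)
E
python3 - <<'E'
from h import *
s=3.75
uv=np.array([(120,237),(137,440),(583,402),(406,224),(146,417),(387,395)])
# bar lower (outer) corners z55
P=[(-200,43,8),(-200,-107,8),(116,-107,8),(0,27,34),(-190,-95,55),(-25,-95,55)]
px=(uv+.5)/s-.5+[180,125]
f=lambda q:(proj(F2W((q[0]*1,q[1],q[2]),P),"top")-px).ravel()
g=ray(px[:1],"top",8); print(g)
r=least_squares(f,[600,0,-1.5]);print(r.x,f(r.x).round(2))
pose=r.x; print(np.degrees(pose[2]))
# carrier: handle rear top edge & tray
hv=np.array([(204,248),(209,312)]); w=ray((hv+.5)/s-.5+[180,125],"top",30)
t=np.array([(345,238),(348,300)]); w2=ray((t+.5)/s-.5+[180,125],"top",24)
c,sn=np.cos(pose[2]),np.sin(pose[2]); R=np.array([[c,-sn],[sn,c]])
print((w[:,:2]-pose[:2])@R,(w2[:,:2]-pose[:2])@R)
carx=((w[:,:2]-pose[:2])@R)[:,0].mean()+70; print(carx)
np.save("pose.npy",np.r_[pose,carx])
overlay(cv2.imread("pics/top0.png"),pose,carx,"top",180,125,200,160,"pics/top0o.png")
overlay(cv2.imread("pics/side0.png"),pose,carx,"side",200,125,160,120,"pics/side0o.png",5)
E
```

```text
[[632.32087516  95.68070281   8.        ]]
[ 621.96794064 -107.95120204   -1.42034389] [-0.14 -0.81 -0.4   0.91  0.87  0.32 -0.49 -0.23 -0.33 -0.18  0.5  -0.09]
-81.37971010960914
[[-140.80117009   22.55563247]
 [-141.14736225  -23.06837562]] [[-41.51331971  22.29009484]
 [-43.82082081 -22.06571892]]
-70.9742661674511
```

View pics/top0o.png

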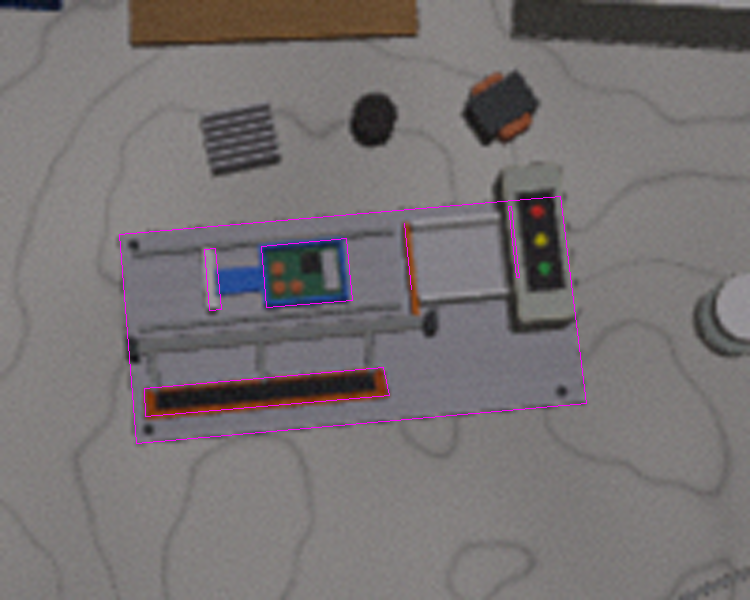

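View pics/side0o.png

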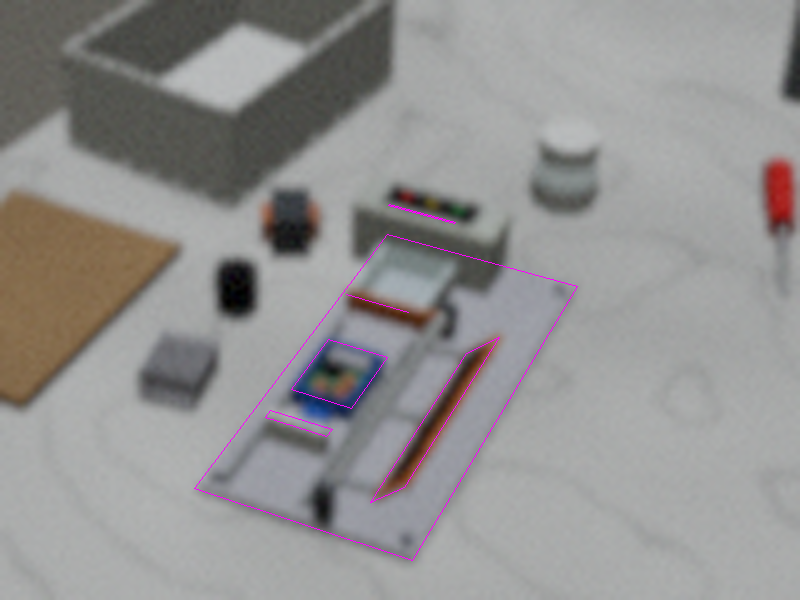

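```bash
cat >> h.py <<'E'
from scipy.spatial.transform import Rotation as Ro
def Rt(pose,tilt=12):
    t=pose[2]; xf=np.array([np.cos(t),np.sin(t),0]); yf=np.array([-np.sin(t),np.cos(t),0]); a=np.radians(tilt)
    z=np.array([0,0,-np.cos(a)])+np.sin(a)*xf
    return np.c_[np.cross(yf,z),yf,z]
def now(L=19):
    s=manip.get_state(); pose=np.load("pose.npy")[:3]; R=Ro.from_rotvec(s["eef_rot"]).as_matrix()
    tip=s["tcp_pos"]+L*R[:,2]; t=pose[2]; M=np.array([[np.cos(t),np.sin(t),0],[-np.sin(t),np.cos(t),0],[0,0,1]])
    tf=M@(tip-[pose[0],pose[1],0])
    err=Ro.from_matrix(R.T@Rt(pose)).as_rotvec()
    return s,R,tf,err,M
def plan(tipf,N,L=19,tilt=12):
    s,R,tf,err,M=now(L); pose=np.load("pose.npy")[:3]; Rg=Rt(pose,tilt)
    goal=M.T@np.array(tipf,float)+[pose[0],pose[1],0]-L*Rg[:,2]
    d=Ro.from_matrix(R.T@Rg).as_rotvec(); rows=[]
    for i in range(N):
        Ri=R@Ro.from_rotvec(d*i/N).as_matrix()
        rows.append({"dp":(Ri.T@(goal-s["tcp_pos"])/N/1000).round(4).tolist(),"dr":(d/N/np.radians(60)).round(4).tolist()})
    import json; print(json.dumps(rows)); print("goal",goal,"tot",np.linalg.norm(goal-s["tcp_pos"]),np.degrees(np.linalg.norm(d)))
def rep(L=19):
    s,R,tf,err,M=now(L); print("t",s["time"],"tip_f",tf.round(2),"err",np.degrees(err).round(2),"F_f",(M@s["force"]).round(2),"w",round(s["gripper_width"],2),"q",s["qpos"].round(2))
E
python3 - <<'E'
from h import *
rep(); plan((-168,-38,150),14)
E
```

```text
t 1.5 tip_f [ 397.71 -546.41  231.27] err [ -8.9   -9.72 -84.66] F_f [-0.42 -0.77 -0.61] w 85.58 q [-1.45  0.36  1.51  0.    1.27 -0.12]
[{"dp": [0.0397, -0.0374, 0.0058], "dr": [-0.0106, -0.0116, -0.1008]}, {"dp": [0.0435, -0.033, 0.0049], "dr": [-0.0106, -0.0116, -0.1008]}, {"dp": [0.0468, -0.0283, 0.0041], "dr": [-0.0106, -0.0116, -0.1008]}, {"dp": [0.0496, -0.0233, 0.0032], "dr": [-0.0106, -0.0116, -0.1008]}, {"dp": [0.0518, -0.0179, 0.0023], "dr": [-0.0106, -0.0116, -0.1008]}, {"dp": [0.0534, -0.0124, 0.0015], "dr": [-0.0106, -0.0116, -0.1008]}, {"dp": [0.0544, -0.0067, 0.0008], "dr": [-0.0106, -0.0116, -0.1008]}, {"dp": [0.0548, -0.001, 0.0001], "dr": [-0.0106, -0.0116, -0.1008]}, {"dp": [0.0546, 0.0048, -0.0006], "dr": [-0.0106, -0.0116, -0.1008]}, {"dp": [0.0538, 0.0106, -0.0011], "dr": [-0.0106, -0.0116, -0.1008]}, {"dp": [0.0524, 0.0162, -0.0016], "dr": [-0.0106, -0.0116, -0.1008]}, {"dp": [0.0504, 0.0216, -0.0021], "dr": [-0.0106, -0.0116, -0.1008]}, {"dp": [0.0478, 0.0269, -0.0024], "dr": [-0.0106, -0.0116, -0.1008]}, {"dp": [0.0446, 0.0318, -0.0026], "dr": [-0.0106, -0.0116, -0.1008]}]
goal [558.62435659  56.36101187 168.58480441] tot 767.8993211979592 85.67922560442783
```

Emit:
play_rows(jaw=46, targets=[{"dp": [0.04, -0.037, 0.006], "dr": [-0.011, -0.012, -0.1]}, {"dp": [0.044, -0.033, 0.005], "dr": [-0.011, -0.012, -0.1]}, {"dp": [0.047, -0.028, 0.004], "dr": [-0.011, -0.012, -0.1]}, {"dp": [0.05, -0.023, 0.003], "dr": [-0.011, -0.012, -0.1]}, {"dp": [0.052, -0.018, 0.002], "dr": [-0.011, -0.012, -0.1]}, {"dp": [0.053, -0.012, 0.002], "dr": [-0.011, -0.012, -0.1]}, {"dp": [0.054, -0.007, 0.001], "dr": [-0.011, -0.012, -0.1]}, {"dp": [0.055, -0.001, 0], "dr": [-0.011, -0.012, -0.1]}, {"dp": [0.055, 0.005, -0.001], "dr": [-0.011, -0.012, -0.1]}, {"dp": [0.054, 0.011, -0.001], "dr": [-0.011, -0.012, -0.1]}, {"dp": [0.052, 0.016, -0.002], "dr": [-0.011, -0.012, -0.1]}, {"dp": [0.05, 0.022, -0.002], "dr": [-0.011, -0.012, -0.1]}])

```text
time: 3.0
tcp_pos: [506.8, -23.1, 176.3]
eef_rot: [2.142, 2.059, -0.19]
force: [0.3, -0.6, 0.5]
gripper_width: 69.7
```

```bash
python3 - <<'E'
from h import *
rep(); plan((-168,-38,110),6)
E
```

```text
t 3.0 tip_f [ -97.2  -101.33  157.67] err [ -0.55  -0.05 -10.82] F_f [0.66 0.18 0.48] w 69.71 q [-0.04  0.31  1.82 -0.25  1.    0.13]
[{"dp": [0.0149, 0.0079, 0.0052], "dr": [-0.0015, -0.0001, -0.0301]}, {"dp": [0.0147, 0.0084, 0.0053], "dr": [-0.0015, -0.0001, -0.0301]}, {"dp": [0.0144, 0.0088, 0.0053], "dr": [-0.0015, -0.0001, -0.0301]}, {"dp": [0.0141, 0.0093, 0.0053], "dr": [-0.0015, -0.0001, -0.0301]}, {"dp": [0.0138, 0.0097, 0.0053], "dr": [-0.0015, -0.0001, -0.0301]}, {"dp": [0.0135, 0.0101, 0.0053], "dr": [-0.0015, -0.0001, -0.0301]}]
goal [558.62435659  56.36101187 128.58480441] tot 106.20053026059504 10.838604020420375
```

Emit:
play_rows(targets=[{"dp": [0.015, 0.008, 0.005], "dr": [-0.001, 0, -0.03]}, {"dp": [0.015, 0.008, 0.005], "dr": [-0.001, 0, -0.03]}, {"dp": [0.014, 0.009, 0.005], "dr": [-0.001, 0, -0.03]}, {"dp": [0.014, 0.009, 0.005], "dr": [-0.001, 0, -0.03]}, {"dp": [0.014, 0.01, 0.005], "dr": [-0.001, 0, -0.03]}, {"dp": [0.014, 0.01, 0.005], "dr": [-0.001, 0, -0.03]}, {"dp": [0, 0, 0], "dr": [0, 0, 0]}])

```text
time: 3.88
tcp_pos: [561.4, 61.9, 126.7]
eef_rot: [1.93, 2.27, -0.208]
force: [-0.3, 0.1, -0.9]
gripper_width: 69.9
```

```bash
cat >> h.py <<'E'
def finger_pts(L=19,w=70):
    s,R,tf,err,M=now(L); pts=[]
    for y in (-w/2-12,-w/2,w/2,w/2+12):
        for x in (-11,11): pts.append(s["tcp_pos"]+R@np.array([x,y,L]))
    return np.array(pts)
def snap(n,tag,x0,y0,w,h,s,ov=True):
    im=imaging.camera(n); cv2.imwrite(f"pics/{n}{tag}_raw.png",im)
    z=cv2.resize(im[y0:y0+h,x0:x0+w],None,fx=s,fy=s,interpolation=cv2.INTER_CUBIC)
    if ov:
        for L,c in((19,(255,0,255)),(6,(255,255,0))):
            P=proj(finger_pts(L),n); 
            for i in (0,4):
                q=((P[[i,i+1,i+3,i+2,i]]-[x0,y0]+.5)*s-.5).round().astype(int); cv2.polylines(z,[q],False,c,1)
    cv2.imwrite(f"pics/{n}{tag}.png",z)
E
python3 - <<'E'
from h import *
rep(); plan((-168,-38,80),4)
snap("side","1",200,110,160,120,5); snap("top","1",180,125,200,160,3.75)
E
```

```text
t 3.875 tip_f [-173.12  -34.49  108.08] err [-0.2  -0.05  0.64] F_f [-0.13 -0.31 -0.91] w 69.89 q [ 0.12  0.46  1.72 -0.25  0.97  0.1 ]
[{"dp": [0.0002, -0.0009, 0.0071], "dr": [-0.0008, -0.0002, 0.0027]}, {"dp": [0.0002, -0.0009, 0.0071], "dr": [-0.0008, -0.0002, 0.0027]}, {"dp": [0.0002, -0.0009, 0.0071], "dr": [-0.0008, -0.0002, 0.0027]}, {"dp": [0.0002, -0.0009, 0.0071], "dr": [-0.0008, -0.0002, 0.0027]}]
goal [558.62435659  56.36101187  98.58480441] tot 28.771363786260423 0.6725953565478245
```

View pics/side1.png

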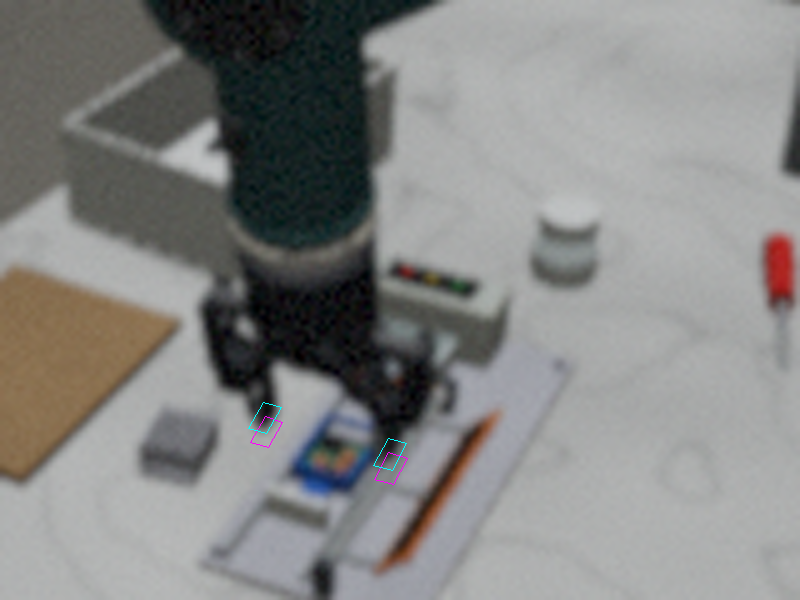

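View pics/top1.png

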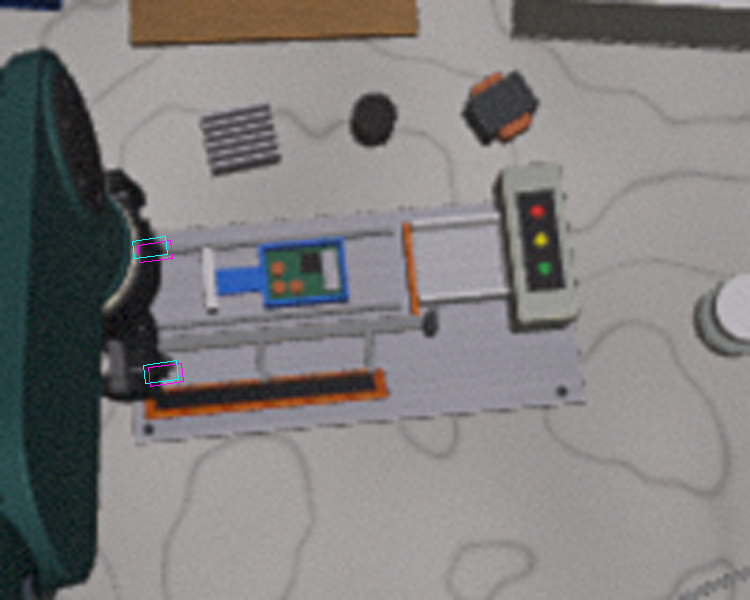

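```bash
python3 - <<'E'
from h import *
rep(8); plan((-166,-38,58),4,L=8)
E
```

```text
t 3.975 tip_f [-174.67  -35.11  119.42] err [-0.21 -0.03  0.57] F_f [0.49 0.04 0.29] w 69.97 q [ 0.12  0.46  1.72 -0.25  0.97  0.1 ]
[{"dp": [0.0011, -0.0007, 0.0155], "dr": [-0.0009, -0.0001, 0.0024]}, {"dp": [0.0011, -0.0007, 0.0155], "dr": [-0.0009, -0.0001, 0.0024]}, {"dp": [0.0011, -0.0007, 0.0155], "dr": [-0.0009, -0.0001, 0.0024]}, {"dp": [0.0011, -0.0007, 0.0155], "dr": [-0.0009, -0.0001, 0.0024]}]
goal [559.26691992  52.12241227  65.82518081] tot 62.09325242486435 0.6087257072955415
```

Emit:
play_rows(targets=[{"dp": [0.001, -0.001, 0.0155], "dr": [-0.001, 0, 0.002]}, {"dp": [0.001, -0.001, 0.0155], "dr": [-0.001, 0, 0.002]}, {"dp": [0.001, -0.001, 0.0155], "dr": [-0.001, 0, 0.002]}, {"dp": [0.001, -0.0005, 0.0155], "dr": [-0.001, 0, 0.002]}, {"dp": [0, 0, 0], "dr": [0, 0, 0]}])

```text
time: 4.6
tcp_pos: [556.4, 49.3, 61.1]
eef_rot: [1.942, 2.257, -0.206]
force: [-0.2, -0.1, 0.4]
gripper_width: 70.0
```

```bash
python3 - <<'E'
from h import *
rep(8); plan((-166,-38,40),4,L=8)
snap("side","2",200,110,160,120,5)
E
```

```text
t 4.6 tip_f [-163.69  -41.31   53.32] err [-0.11 -0.03 -0.05] F_f [ 0.11 -0.19  0.42] w 69.98 q [ 0.1   0.55  1.78 -0.29  0.82  0.14]
[{"dp": [0.0013, 0.0008, 0.0031], "dr": [-0.0004, -0.0001, -0.0002]}, {"dp": [0.0013, 0.0008, 0.0031], "dr": [-0.0004, -0.0001, -0.0002]}, {"dp": [0.0013, 0.0008, 0.0031], "dr": [-0.0004, -0.0001, -0.0002]}, {"dp": [0.0013, 0.0008, 0.0031], "dr": [-0.0004, -0.0001, -0.0002]}]
goal [559.26691992  52.12241227  47.82518081] tot 13.91379436624071 0.12008630437173125
```

View pics/side2.png

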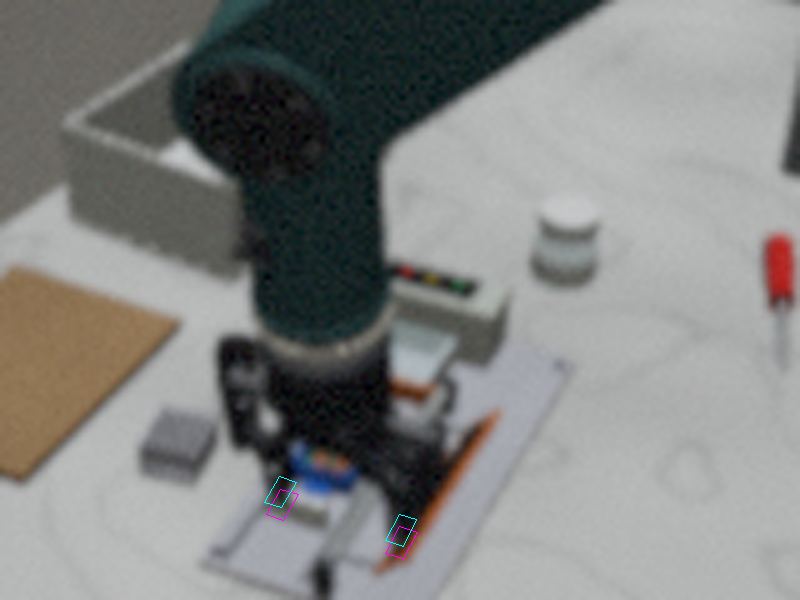

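Emit:
play_rows(targets=[{"dp": [0.001, 0.0005, 0.003], "dr": [0, 0, 0]}, {"dp": [0.001, 0.0005, 0.003], "dr": [0, 0, 0]}, {"dp": [0.001, 0.0005, 0.003], "dr": [0, 0, 0]}, {"dp": [0.001, 0.0005, 0.003], "dr": [0, 0, 0]}, {"dp": [0, 0, 0], "dr": [0, 0, 0]}])

```text
time: 5.28
tcp_pos: [560.8, 51.7, 50.2]
eef_rot: [1.94, 2.254, -0.2]
force: [1.1, 0.2, 2.3]
gripper_width: 70.2
```

```bash
python3 - <<'E'
from h import *
rep(8); plan((-166,-39,30),3,L=8)
E
```

```text
t 5.275 tip_f [-165.3   -36.51   42.38] err [ 0.2   0.   -0.06] F_f [0.01 1.1  2.34] w 70.22 q [ 0.1   0.57  1.78 -0.29  0.8   0.16]
[{"dp": [0.0011, -0.0008, 0.004], "dr": [0.0011, 0.0, -0.0004]}, {"dp": [0.0011, -0.0008, 0.004], "dr": [0.0011, 0.0, -0.0004]}, {"dp": [0.0011, -0.0008, 0.004], "dr": [0.0011, 0.0, -0.0004]}]
goal [558.27821656  51.97252679  37.82518081] tot 12.643977652519133 0.20991725596558972
```

Emit:
play_rows(targets=[{"dp": [0.001, -0.001, 0.004], "dr": [0, 0, 0]}, {"dp": [0.001, -0.001, 0.004], "dr": [0, 0, 0]}, {"dp": [0.001, -0.001, 0.004], "dr": [0, 0, 0]}, {"dp": [0, 0, 0], "dr": [0, 0, 0]}])

```text
time: 5.78
tcp_pos: [561.0, 51.8, 38.6]
eef_rot: [1.936, 2.251, -0.193]
force: [0.1, -0.2, 4.5]
gripper_width: 69.7
```

```bash
python3 - <<'E'
from h import *
rep(8); plan((-167,-39,20),3,L=8)
snap("side","3",200,110,160,120,5); snap("top","3",180,125,200,160,3.75)
E
```

```text
t 5.775 tip_f [-165.38  -36.31   30.75] err [ 0.56  0.05 -0.07] F_f [0.21 0.09 4.48] w 69.75 q [ 0.1   0.59  1.79 -0.3   0.76  0.17]
[{"dp": [0.0013, -0.0009, 0.0034], "dr": [0.0031, 0.0003, -0.0004]}, {"dp": [0.0013, -0.0009, 0.0034], "dr": [0.0031, 0.0003, -0.0004]}, {"dp": [0.0013, -0.0009, 0.0034], "dr": [0.0031, 0.0003, -0.0004]}]
goal [558.12833108  52.96123015  27.82518081] tot 11.175030275232777 0.5661304346807543
```

View pics/side3.png

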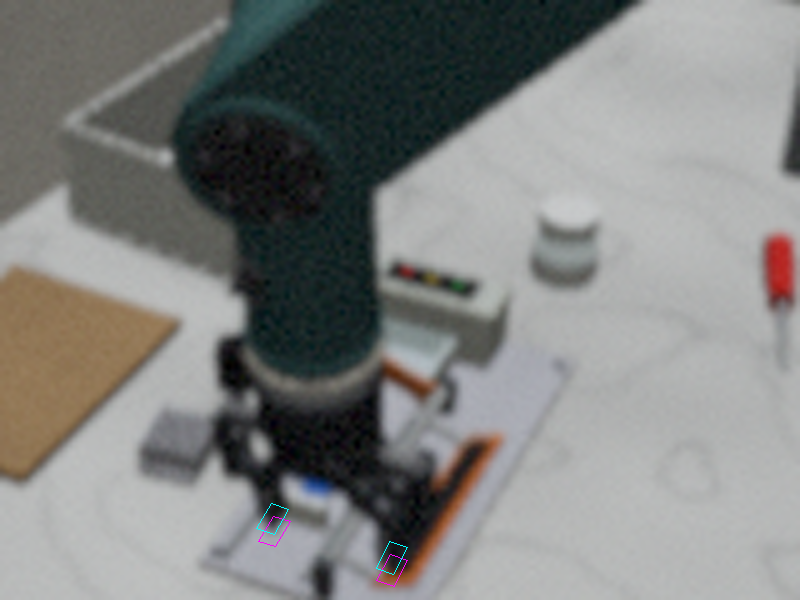

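View pics/top3.png

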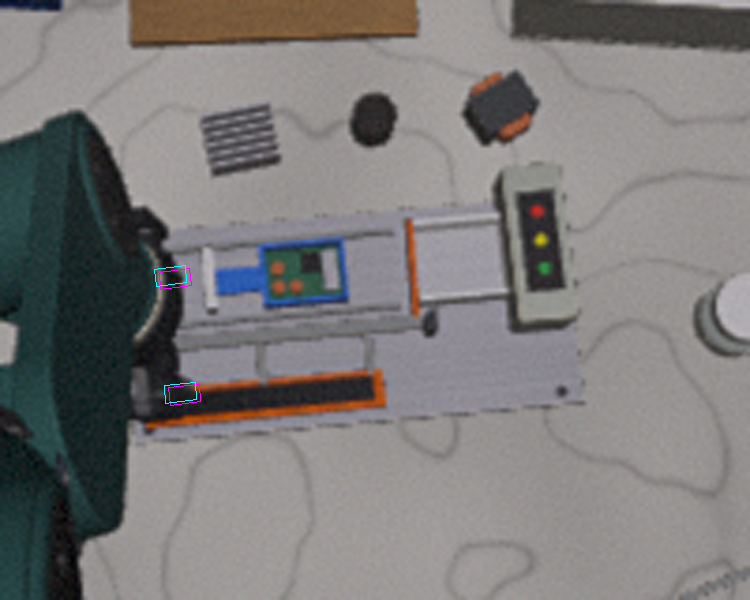

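Emit:
play_rows(targets=[{"dp": [0.001, -0.001, 0.0035], "dr": [0.003, 0, 0]}, {"dp": [0.001, -0.001, 0.0035], "dr": [0.003, 0, 0]}, {"dp": [0.001, -0.001, 0.0035], "dr": [0.003, 0, 0]}, {"dp": [0, 0, 0], "dr": [0, 0, 0]}])

```text
time: 6.38
tcp_pos: [563.6, 52.1, 30.4]
eef_rot: [1.935, 2.25, -0.193]
force: [-0.7, 0.5, 6.2]
gripper_width: 69.9
```

```bash
python3 - <<'E'
from h import *
rep(8); plan((-167,-39,15),2,L=8)
E
```

```text
t 6.375 tip_f [-165.33  -33.65   22.55] err [ 0.61  0.13 -0.08] F_f [-0.59 -0.63  6.18] w 69.91 q [ 0.1   0.6   1.79 -0.31  0.75  0.18]
[{"dp": [0.0016, -0.0027, 0.0035], "dr": [0.0051, 0.0011, -0.0007]}, {"dp": [0.0016, -0.0027, 0.0035], "dr": [0.0051, 0.0011, -0.0007]}]
goal [558.12833108  52.96123015  22.82518081] tot 9.342154870499872 0.6321703669321622
```

Emit:
play_rows(targets=[{"dp": [0.0015, -0.004, 0.003], "dr": [0.006, 0, 0]}, {"dp": [0.0015, -0.004, 0.003], "dr": [0.006, 0, 0]}, {"dp": [0, -0.001, 0.0005], "dr": [0, 0, 0]}])

```text
time: 6.75
tcp_pos: [564.9, 52.3, 27.9]
eef_rot: [1.93, 2.246, -0.188]
force: [-0.1, 1.0, 7.5]
gripper_width: 70.2
```

```bash
python3 - <<'E'
from h import *
rep(8); plan((-167,-39,15),2,L=8)
snap("side","4",200,110,160,120,5); snap("top","4",180,125,200,160,3.75)
E
```

```text
t 6.75 tip_f [-165.3   -32.24   20.11] err [ 0.99  0.3  -0.08] F_f [-0.98  0.03  7.47] w 70.24 q [ 0.1   0.61  1.8  -0.32  0.74  0.19]
[{"dp": [0.0014, -0.0034, 0.0023], "dr": [0.0083, 0.0025, -0.0007]}, {"dp": [0.0013, -0.0033, 0.0023], "dr": [0.0083, 0.0025, -0.0007]}]
goal [558.12833108  52.96123015  22.82518081] tot 8.522867708070873 1.039229451030805
```

View pics/side4.png

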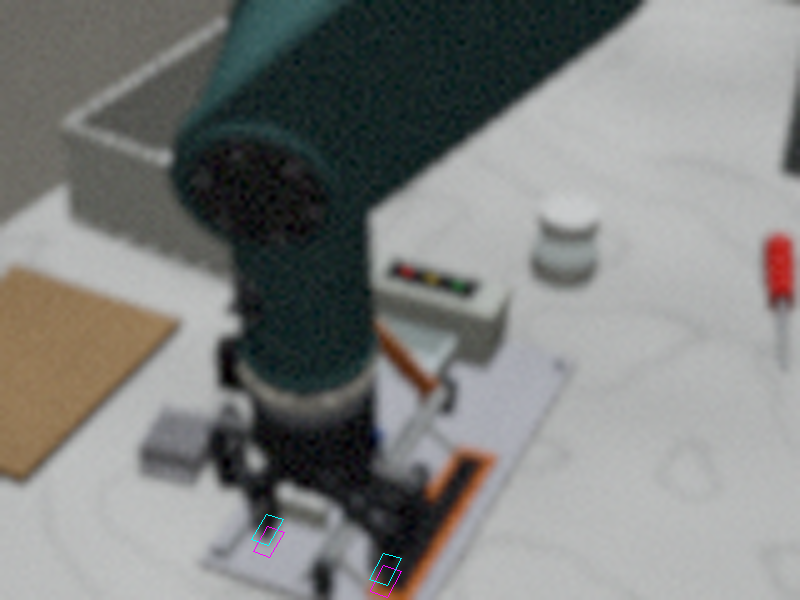

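View pics/top4.png

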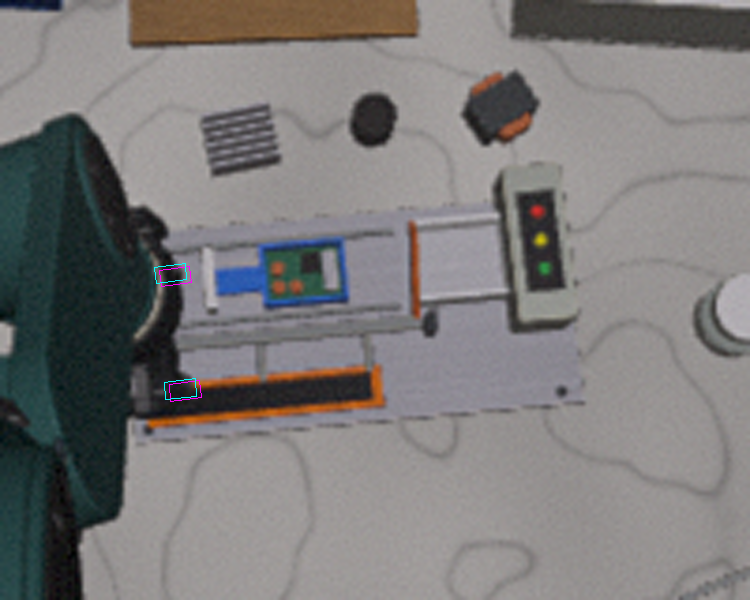

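Emit:
play_rows(targets=[{"dp": [0, -0.008, 0.001], "dr": [0.01, 0, 0]}, {"dp": [0, -0.003, 0.001], "dr": [0.005, 0, 0]}])

```text
time: 7.1
tcp_pos: [563.6, 52.1, 29.7]
eef_rot: [1.931, 2.243, -0.184]
force: [2.3, 2.0, 8.1]
gripper_width: 70.0
```

```bash
python3 - <<'E'
from h import *
rep(8); print(manip.get_state()['ft_torque'],manip.get_state()['effort'])
E
```

```text
t 7.1 tip_f [-165.25  -33.52   21.85] err [ 1.17  0.27 -0.19] F_f [-1.67  2.62  8.09] w 69.99 q [ 0.1   0.6   1.8  -0.32  0.74  0.19]
[ 0.13229387 -0.13196547  0.02300197] [-9.24224965e-01 -5.02133024e+01 -1.16321146e+01 -8.14405438e-01
  9.68248062e-01 -1.36559302e-02]
```

```bash
cat >> h.py <<'E'
def flapline(a):
    c,s=np.cos(a),np.sin(a); f=lambda y,z:(-44+y*c-z*s,32+y*s+z*c)
    P=[(0,)+f(20,2),(0,)+f(71,2),(0,)+f(71,-16),(0,)+f(20,-16)]
    r=.75-a; c,s=np.cos(r),np.sin(r); g=lambda y,z:(-44+y*c+z*s,32-y*s+z*c)
    B=[(-190,)+g(-23,-18),(-25,)+g(-23,-18),(-25,)+g(-53,-18),(-190,)+g(-53,-18),(-190,)+g(-23,-18)]
    return [P,B]
def drawflap(n,tag,x0,y0,w,h,s,out,angs=((.45,(255,0,255)),(.6,(255,255,0)),(.75,(0,255,0)))):
    im=cv2.imread(f"pics/{n}{tag}_raw.png"); z=cv2.resize(im[y0:y0+h,x0:x0+w],None,fx=s,fy=s,interpolation=cv2.INTER_CUBIC)
    pose=np.load("pose.npy")[:3]
    for a,c in angs:
        for P in flapline(a):
            q=((proj(F2W(pose,P),n)-[x0,y0]+.5)*s-.5).round().astype(int); cv2.polylines(z,[q],False,c,1)
    cv2.imwrite(out,z)
E
python3 - <<'E'
from h import *
snap("side","5",200,110,160,120,5)
drawflap("top","4",200,155,120,90,6.5,"pics/f1.png"); drawflap("side","5",255,155,70,80,7,"pics/f2.png")
E
```

View pics/f1.png

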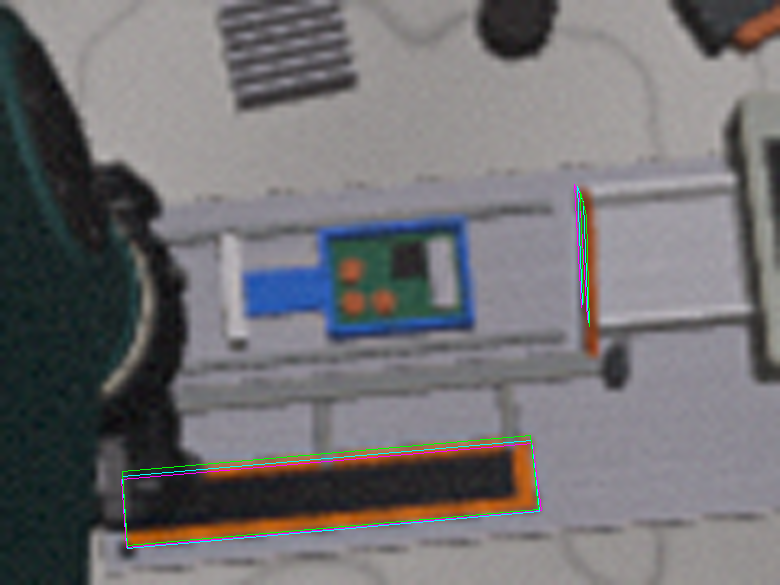

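View pics/f2.png

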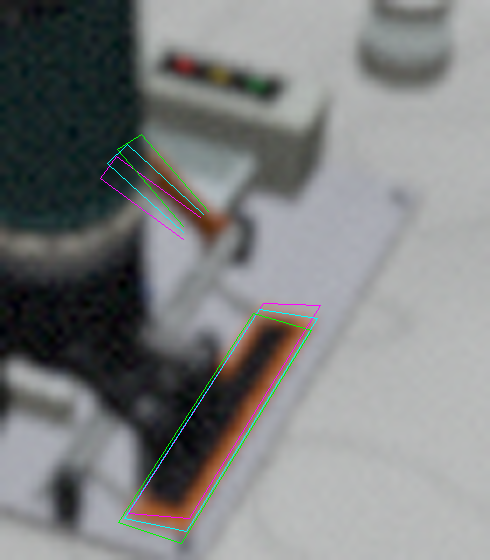

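Emit:
play_rows(targets=[{"dp": [-0.0055, -0.003, 0.0035], "dr": [0.005, 0, 0]}, {"dp": [-0.0055, -0.003, 0.0035], "dr": [0.005, 0, 0]}])

```text
time: 7.4
tcp_pos: [562.8, 41.7, 26.8]
eef_rot: [1.938, 2.243, -0.184]
force: [1.6, 6.3, 9.4]
gripper_width: 70.1
```

```bash
python3 - <<'E'
from h import *
rep(12)
E
```

```text
t 7.4 tip_f [-154.32  -35.9    15.07] err [ 0.99  0.09 -0.36] F_f [-5.99  2.5   9.41] w 70.06 q [ 0.08  0.6   1.81 -0.32  0.73  0.17]
```

Emit:
play_rows(targets=[{"dp": [-0.0058, -0.001, 0.0026], "dr": [0.005, 0, -0.003]}, {"dp": [-0.0058, -0.001, 0.0026], "dr": [0.005, 0, -0.003]}, {"dp": [-0.0058, -0.001, 0.0026], "dr": [0.005, 0, -0.003]}])

```text
time: 7.78
tcp_pos: [563.7, 28.5, 25.8]
eef_rot: [1.944, 2.255, -0.19]
force: [-1.2, 10.5, 19.5]
gripper_width: 70.1
```

```bash
python3 - <<'E'
from h import *
rep(12); snap("top","6",180,125,200,160,3.75,False); snap("side","6",200,110,160,120,5,False)
E
```

```text
t 7.775 tip_f [-141.21  -37.1    14.05] err [ 0.39 -0.36 -0.2 ] F_f [-10.6    0.4   19.53] w 70.14 q [ 0.05  0.61  1.8  -0.3   0.73  0.13]
```

View pics/top6.png

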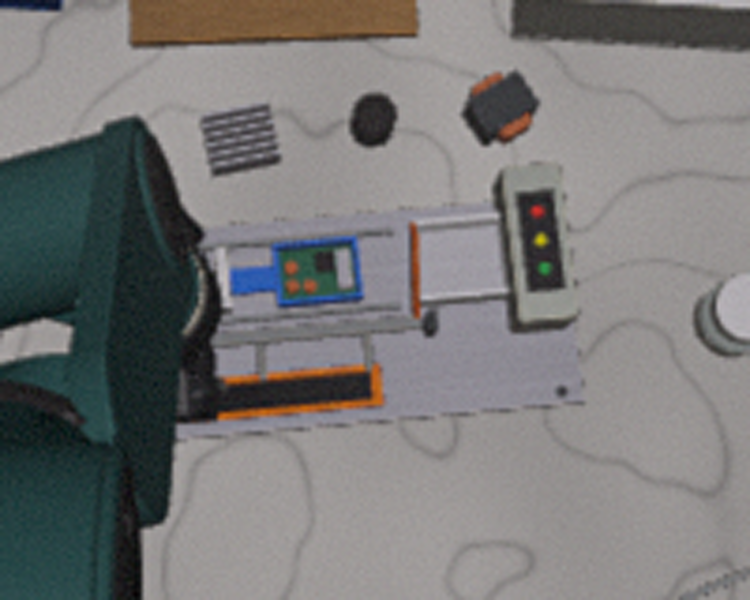

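View pics/side6.png

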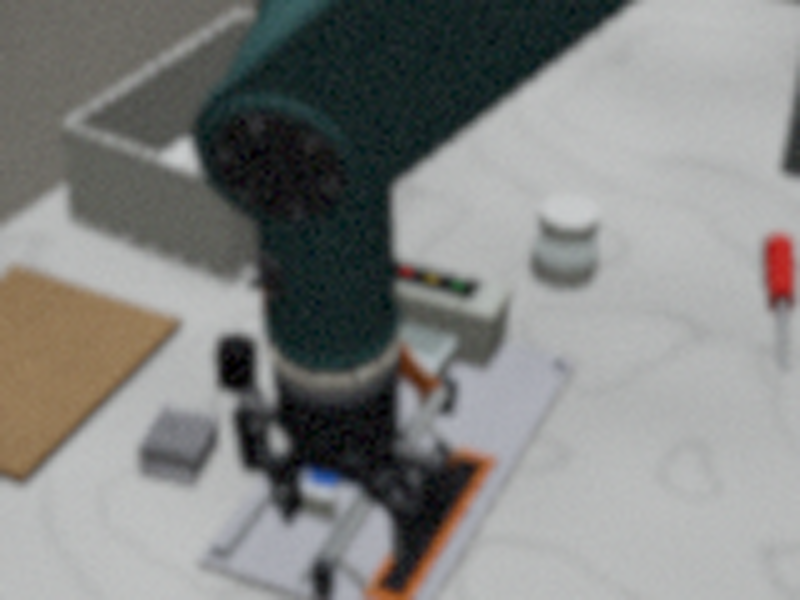

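Emit:
play_rows(targets=[{"dp": [-0.007, 0, 0.001], "dr": [0.002, 0, -0.002]}, {"dp": [-0.007, 0, 0.0015], "dr": [0.002, 0, -0.002]}, {"dp": [-0.007, -0.001, 0.002], "dr": [0.002, 0, -0.002]}])

```text
time: 8.25
tcp_pos: [564.2, 10.2, 26.5]
eef_rot: [1.946, 2.264, -0.194]
force: [0.1, 7.0, 8.4]
gripper_width: 69.8
```

```bash
python3 - <<'E'
from h import *
rep(12)
E
```

```text
t 8.25 tip_f [-123.14  -39.36   14.78] err [-0.01 -0.63  0.02] F_f [-6.88  1.14  8.44] w 69.82 q [ 0.02  0.6   1.8  -0.3   0.73  0.09]
```

Emit:
play_rows(targets=[{"dp": [-0.0065, 0, 0.0024], "dr": [0, -0.003, 0]}, {"dp": [-0.0065, 0, 0.0022], "dr": [0, -0.003, 0]}, {"dp": [-0.0065, 0, 0.0022], "dr": [0, -0.003, 0]}])

```text
time: 8.62
tcp_pos: [565.7, -4.9, 25.6]
eef_rot: [1.951, 2.256, -0.195]
force: [-1.5, 12.6, 18.3]
gripper_width: 70.0
```

```bash
python3 - <<'E'
from h import *
rep(12);snap("top","7",180,125,200,160,3.75,False); snap("side","7",200,110,160,120,5,False)
E
```

```text
t 8.625 tip_f [-107.89  -40.2    13.82] err [-0.01 -0.51 -0.33] F_f [-12.68   0.37  18.28] w 69.99 q [-0.01  0.6   1.8  -0.3   0.73  0.07]
```

View pics/top7.png

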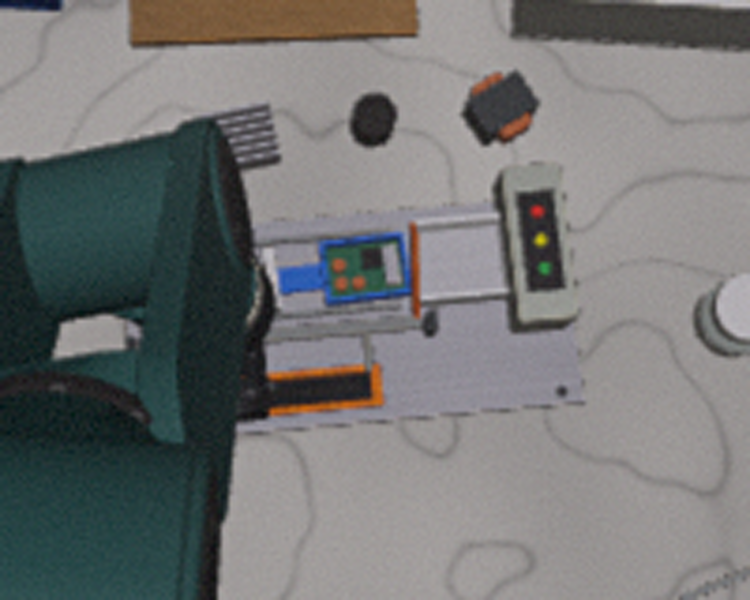

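View pics/side7.png

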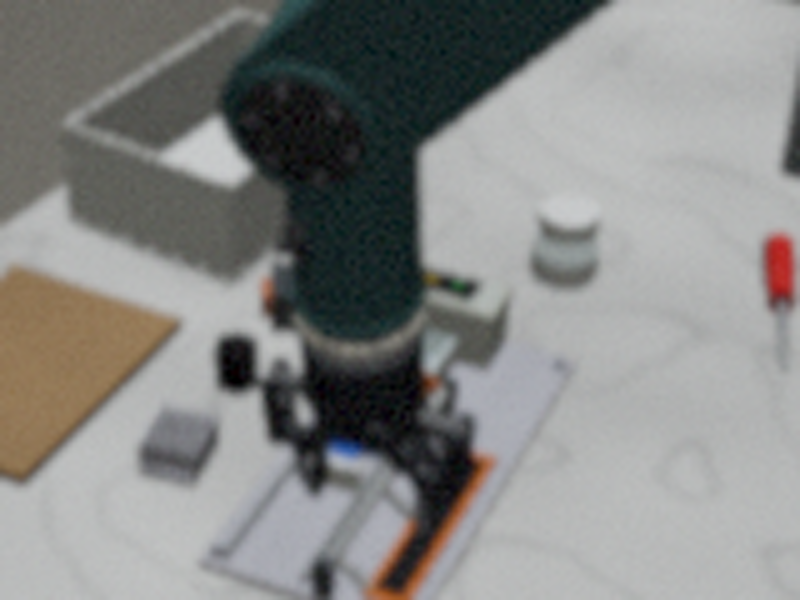

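Emit:
play_rows(targets=[{"dp": [-0.0072, 0.0005, 0.0016], "dr": [0, -0.003, -0.003]}, {"dp": [-0.007, 0.0005, 0.0019], "dr": [0, -0.003, -0.003]}, {"dp": [-0.007, 0.0005, 0.002], "dr": [0, -0.003, -0.003]}])

```text
time: 9.1
tcp_pos: [567.8, -21.8, 25.8]
eef_rot: [1.945, 2.26, -0.2]
force: [-1.0, 11.6, 14.2]
gripper_width: 70.0
```

```bash
python3 - <<'E'
from h import *
rep(12)
E
```

```text
t 9.1 tip_f [-90.9  -40.61  14.03] err [-0.1  -0.34 -0.03] F_f [-11.59   0.71  14.19] w 69.96 q [-0.04  0.61  1.8  -0.31  0.72  0.04]
```

Emit:
play_rows(targets=[{"dp": [-0.007, 0.001, 0.0019], "dr": [0, -0.003, 0]}, {"dp": [-0.007, 0.001, 0.0019], "dr": [0, -0.003, 0]}, {"dp": [-0.007, 0.001, 0.002], "dr": [0, -0.003, 0]}])

```text
time: 9.48
tcp_pos: [570.5, -37.6, 25.7]
eef_rot: [1.951, 2.255, -0.205]
force: [-1.7, 10.1, 15.3]
gripper_width: 69.9
```

```bash
python3 - <<'E'
from h import *
rep(12);snap("top","8",180,125,200,160,3.75,False)
E
```

```text
t 9.475 tip_f [-74.85 -40.41  13.93] err [-0.3  -0.24 -0.32] F_f [-10.21  -0.17  15.33] w 69.94 q [-0.06  0.61  1.79 -0.31  0.72  0.02]
```

View pics/top8.png

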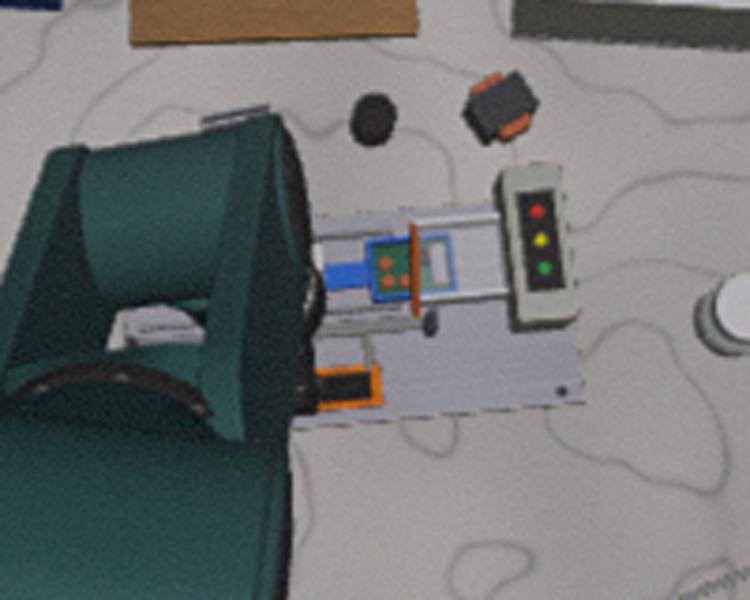

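Emit:
play_rows(targets=[{"dp": [-0.007, 0.001, 0.0019], "dr": [-0.001, -0.002, -0.003]}, {"dp": [-0.007, 0.001, 0.0019], "dr": [-0.001, -0.002, -0.003]}, {"dp": [-0.007, 0.001, 0.002], "dr": [-0.001, -0.002, -0.003]}, {"dp": [-0.006, 0.001, 0.0018], "dr": [0, -0.002, 0]}])

```text
time: 10.02
tcp_pos: [573.5, -57.8, 25.5]
eef_rot: [1.95, 2.26, -0.207]
force: [-2.0, 9.8, 15.6]
gripper_width: 70.6
```

```bash
python3 - <<'E'
from h import *
rep(12);snap("top","9",180,125,200,160,3.75,False);snap("side","9",200,110,160,120,5,False)
E
```

```text
t 10.025 tip_f [-54.41 -40.44  13.79] err [-0.42 -0.34 -0.14] F_f [-9.98 -0.52 15.55] w 70.62 q [-0.1   0.61  1.79 -0.3   0.72 -0.02]
```

View pics/top9.png

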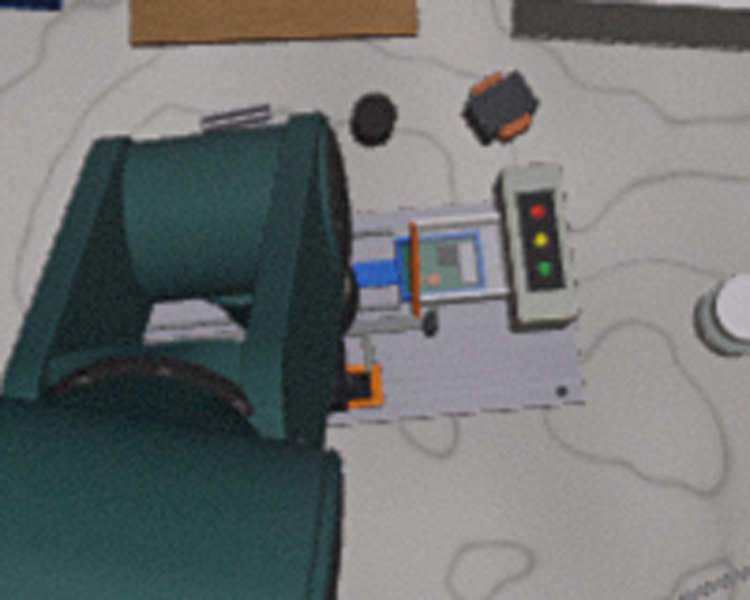

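View pics/side9.png

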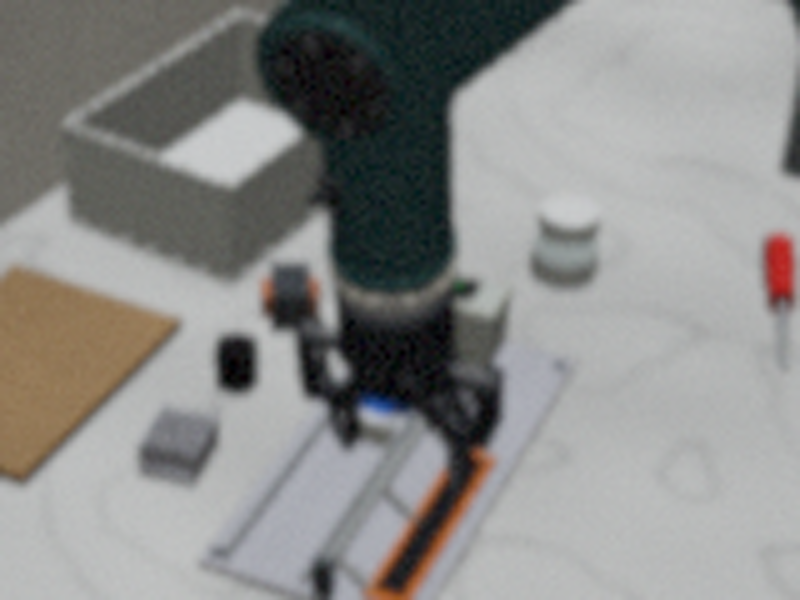

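Emit:
play_rows(targets=[{"dp": [-0.006, 0.001, 0.0017], "dr": [-0.002, -0.002, 0]}, {"dp": [-0.006, 0.001, 0.0017], "dr": [-0.002, -0.002, 0]}])

```text
time: 10.38
tcp_pos: [574.8, -66.4, 25.6]
eef_rot: [1.953, 2.257, -0.204]
force: [-1.4, 13.0, 14.8]
gripper_width: 70.1
```

```bash
python3 - <<'E'
from h import *
rep(12)
E
```

```text
t 10.375 tip_f [-45.72 -40.44  13.83] err [-0.34 -0.38 -0.31] F_f [-13.09   0.54  14.75] w 70.06 q [-0.11  0.61  1.79 -0.3   0.72 -0.03]
```

Emit:
play_rows(targets=[{"dp": [-0.006, 0.001, 0.0016], "dr": [-0.001, -0.002, -0.002]}, {"dp": [-0.005, 0.001, 0.0015], "dr": [-0.001, -0.002, -0.002]}])

```text
time: 10.62
tcp_pos: [575.7, -72.0, 25.5]
eef_rot: [1.955, 2.259, -0.201]
force: [-3.4, 30.0, 22.4]
gripper_width: 70.2
```

```bash
python3 - <<'E'
from h import *
rep(12);snap("top","10",180,125,200,160,3.75,False)
E
```

```text
t 10.625 tip_f [-40.08 -40.43  13.72] err [-0.35 -0.59 -0.32] F_f [-30.2    1.12  22.42] w 70.25 q [-0.13  0.61  1.78 -0.3   0.72 -0.05]
```

View pics/top10.png

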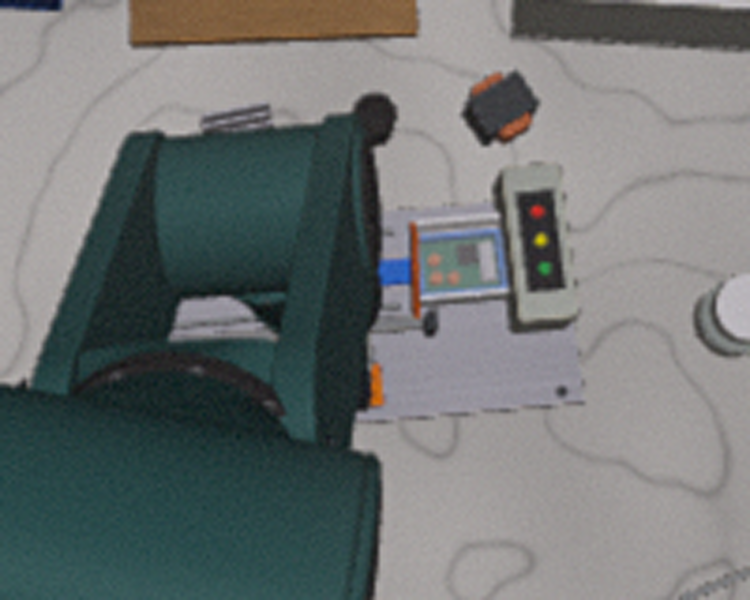

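Emit:
play_rows(targets=[{"dp": [-0.004, 0.0005, 0.001], "dr": [0, 0, 0]}])

```text
time: 10.8
tcp_pos: [575.6, -71.9, 25.6]
eef_rot: [1.959, 2.261, -0.196]
force: [-1.1, 21.8, 14.5]
gripper_width: 69.6
```

```bash
python3 - <<'E'
from h import *
rep(12)
E
```

```text
t 10.8 tip_f [-40.26 -40.52  13.86] err [-0.36 -0.89 -0.41] F_f [-21.72   2.13  14.53] w 69.63 q [-0.13  0.61  1.78 -0.29  0.72 -0.06]
```

Emit:
play_rows(targets=[{"dp": [0.006, 0, -0.0005], "dr": [0, 0, 0]}, {"dp": [0.007, 0, -0.0005], "dr": [0, 0, 0]}])

```text
time: 11.05
tcp_pos: [574.3, -60.2, 25.9]
eef_rot: [1.954, 2.262, -0.199]
force: [1.5, -6.6, 8.0]
gripper_width: 69.8
```

```bash
python3 - <<'E'
from h import *
rep(12);snap("top","11",180,125,200,160,3.75,False);snap("side","11",200,110,160,120,5,False)
E
```

```text
t 11.05 tip_f [-52.06 -40.07  14.14] err [-0.31 -0.69 -0.23] F_f [6.74 0.46 8.05] w 69.79 q [-0.11  0.61  1.79 -0.29  0.72 -0.03]
```

View pics/top11.png

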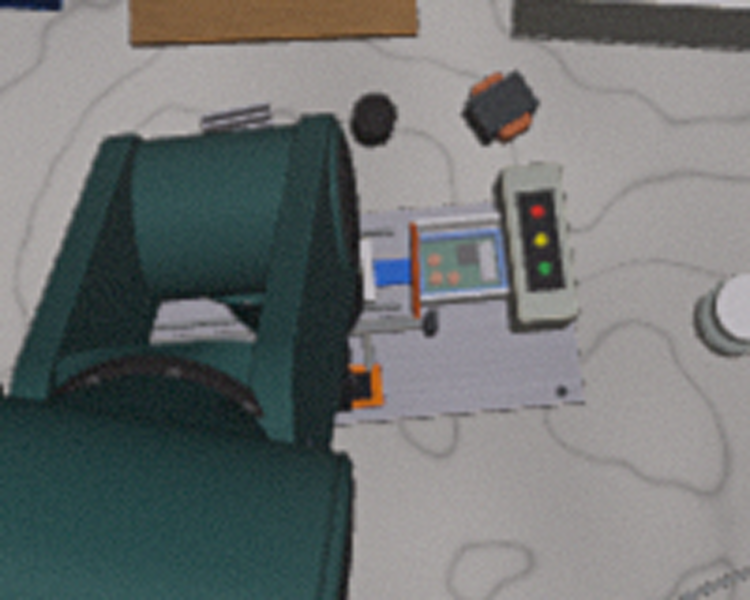

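View pics/side11.png

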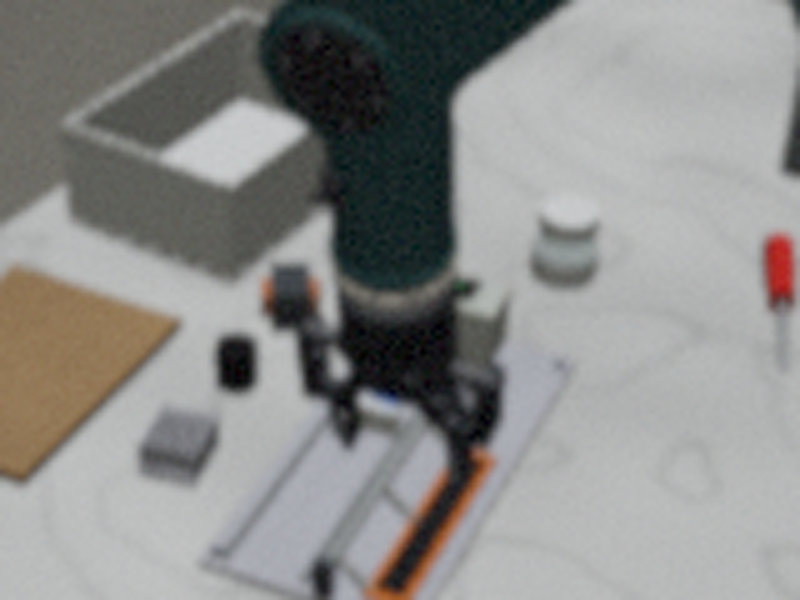

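Emit:
play_rows(targets=[{"dp": [-0.001, 0, -0.01], "dr": [0, 0, 0]}, {"dp": [-0.003, 0, -0.02], "dr": [0, 0, 0]}, {"dp": [-0.004, 0, -0.025], "dr": [0, 0, 0]}, {"dp": [-0.003, 0, -0.025], "dr": [0, 0, 0]}, {"dp": [0, 0, -0.03], "dr": [0, 0, 0]}, {"dp": [0.02, 0, -0.03], "dr": [0, 0, 0]}, {"dp": [0.04, -0.01, -0.03], "dr": [0, 0, 0]}, {"dp": [0.05, -0.01, -0.02], "dr": [0, 0, 0]}, {"dp": [0.05, -0.01, -0.01], "dr": [0, 0, 0]}, {"dp": [0.04, -0.01, 0], "dr": [0, 0, 0]}, {"dp": [0, 0, 0], "dr": [0, 0, 0]}])

```text
time: 12.52
tcp_pos: [491.0, 165.3, 188.5]
eef_rot: [1.974, 2.272, -0.211]
force: [-0.1, 0.1, 0.5]
gripper_width: 69.8
```

```bash
python3 - <<'E'
from h import *
rep(12);snap("top","12",180,125,200,160,3.75,False);snap("side","12",200,110,160,120,5,False)
pose=np.load("pose.npy")[:3]
overlay(cv2.imread("pics/top12_raw.png"),pose,38,"top",180,125,200,160,"pics/top12o.png")
E
```

```text
t 12.525 tip_f [-287.54  -88.87  176.69] err [-1.46 -1.35 -0.43] F_f [-0.09 -0.1   0.47] w 69.81 q [ 0.31  0.35  1.72 -0.2   1.14  0.26]
```

View pics/top12o.png

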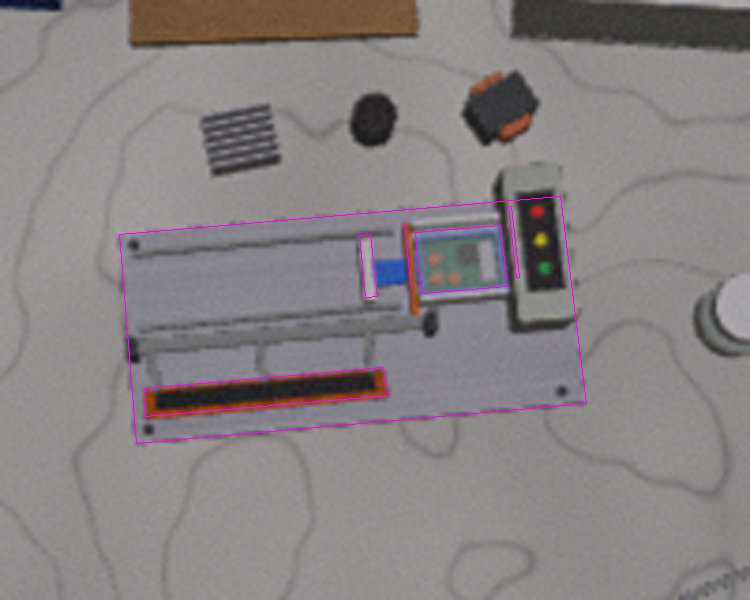

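View pics/side12.png

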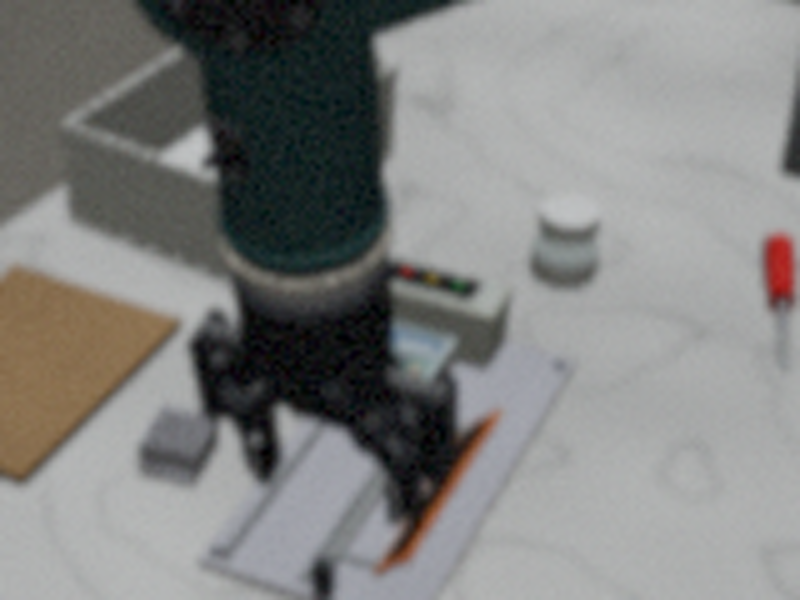

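```bash
python3 -c "
from workcell import sign_off
print(sign_off())"
```

```text
the job is handed in; nothing more can be done
None
```

The carrier is loaded and the job is handed in, with about 12.5 s on the robot's clock against the 48 s limit. I pressed the bar to its stop with one fingertip and pushed the carrier home with the other. Then I backed off 12 mm with the bar still held down, and lifted clear so the flap sprang shut.

- **Fully home:** the forward push stalled at about 30 N with the fingertip where I expected it (x about -40 mm, predicted -41). In the last top picture the carrier lies on the model's outline for home, and the tray sits behind the shut flap.
- **Flap and bar:** the bar is back on its shut outline. I saw no sign of the flap touching the tray as it passed under or when the flap shut. The arm hid the flap in the last side picture, so "shut" rests on the top picture alone.
- **Rest of the bench:** the heat sink, capacitor, transformer and jar show no movement in the last pictures. I did not re-photograph the spool, screwdriver or spare carrier at the end, but the arm never went low near them. The arm ended clear of everything, with the measured force near zero.
- **What was off:**
  - The fingertips were about 12 mm ahead of the TCP at this opening, not 19 mm.
  - The arm drifted about 5 mm sideways while pressing the bar; the fingertip stayed on the bar and the drift was corrected during the push.
  - The side camera's overlay sat 1 to 2 pixels off.

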